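# Seat bearing balls and hold the sprung gauge on the marked one

## Task

Set the two steel balls from the wooden rack into the two empty cups of the inspection block, one per cup, without dropping them. Then take the sprung gauge out of its stand and hold it upright with its plunger tip centred on top of the ball in the cup that has the tongue, pressing lightly so that the plunger is pushed roughly half way in. Finish while still holding the gauge there; the ball already seated stays in its cup and the oil bottle, bearing ring and screwdriver stay where they are.

Things in the scene. Friction and masses are not known exactly. Their poses are not given: they have to be found in the camera images.
- block: inspection block: fixed dark steel base plate 70 x 196 x 10 mm on the bench carrying three steel cups in a row along its y, 60 mm apart, the middle one at its centre; origin at the centre of its underside, z up
- cup_mark: the cup with the tongue, fixed on the block, empty at the start; which of the three places it has varies. Cup: upright steel ring, outside 44 mm, bore 24 mm, 12 mm high, rim 22 mm above the bench; origin at the centre of its underside. The tongue is a flat round-ended tab 14 mm wide, 6 mm thick, reaching along the block's -x to 61 mm from the cup's axis
- cup_mark_seat (a point): centre that a ball has when seated in the tongued cup, 31 mm above the bench: a 30 mm ball rests on the edge of the bore, its centre 9 mm above the rim, its top 46 mm above the bench
- cup_free_seat (a point): the same point of the plain cup that is empty at the start (same cup, no tongue)
- cup_full_seat (a point): the same point of the plain cup that already holds a ball
- rack: fixed wooden ball rack 70 x 140 x 20 mm with two holes along its y, 70 mm apart (35 mm either side of the centre); each holds a ball whose centre is about 29 mm above the bench; origin at the centre of the underside. Rack and gauge stand may change sides
- ball_a_center (a point): centre of a 30 mm bearing-steel ball, about 110 g, in a hole of the rack at the start
- ball_b_center (a point): centre of the other 30 mm ball of the rack, alike
- ball_c_center (a point): centre of the 30 mm ball that already sits in a plain cup
- stand: fixed grey plastic gauge stand, block 75 x 75 x 55 mm with a 26 mm bore 50 mm deep from its top, which is 55 mm above the bench; lift the gauge at least 55 mm to clear it; origin at the centre of its underside
- gauge: sprung gauge, about 180 g, hanging upright in the stand by its collar; z up its axis. Origin on the axis at the collar's underside, which rests on the stand's top. Collar 34 mm wide, 6 mm thick; above it a round black grip, 22 mm across, from 6 to 54 mm above the origin (the gauge's top); below it a 22 mm barrel down to -24 mm, then the plunger
- tip (a point): centre of the plunger's flat lower face, a 13 mm disc, 46 mm below the gauge's origin while the plunger is out
- plunger (a joint): how far the plunger is pushed in, m: 0 fully out, 0.012 at its stop. Spring: 1.5 N to start it, 4.5 N at half way (0.006), 7.5 N at the stop
- oil_bottle: bystander: closed brass oil bottle 56 mm wide, 130 mm tall, standing; origin at the centre of its underside
- bearing_ring: bystander: dark steel ring 90 mm wide, 20 mm high, lying flat; origin at the centre of its underside
- screwdriver: bystander: screwdriver lying on the bench, nearer to the robot than the work; origin in its middle, underneath
Not all that is in view belongs to the job. Leave any turquoise look-alike of the block alone. There is more than one size of the gauge; the one meant has the size given above.

How it is judged (in metres and radians):
On the way, in this order (a step that is already met when the one before it is completed fails the run):
1. all three cups hold one seated ball, let go, with the gauge still in its stand (distance between ball_c_center and cup_full_seat below 0.006 m and ((distance between ball_a_center and cup_mark_seat below 0.006 m and distance between ball_b_center and cup_free_seat below 0.006 m) or (distance between ball_b_center and cup_mark_seat below 0.006 m and distance between ball_a_center and cup_free_seat below 0.006 m)) and contact force between the fingers and ball_a below 0.05 N and contact force between the fingers and ball_b below 0.05 N and contact force between the fingers and ball_c below 0.05 N and horizontal distance between gauge and stand below 0.01 m and height (world z) of gauge below 0.065 m), for 0.2 s.
2. the gauge is lifted out of its stand (height (world z) of tip above 0.058 m and contact force between the fingers and gauge above 0.5 N), for 0.1 s.
At the end, for the whole second after the job is handed in: One ball seated in each cup (within 6 mm), untouched by the fingers; the gauge in the fingers, still, within 7 degrees of upright, tip within 6 mm of the tongued cup's axis, pressing its ball with 1.2 to 9 N, plunger in 2 to 10 mm, touching no other ball, block or stand (distance between ball_c_center and cup_full_seat below 0.006 m and ((distance between ball_a_center and cup_mark_seat below 0.006 m and distance between ball_b_center and cup_free_seat below 0.006 m) or (distance between ball_b_center and cup_mark_seat below 0.006 m and distance between ball_a_center and cup_free_seat below 0.006 m)) and contact force between the fingers and ball_a below 0.05 N and contact force between the fingers and ball_b below 0.05 N and contact force between each of the fingers, gauge and ball_c below 0.05 N and (((distance between ball_a_center and cup_mark_seat below 0.006 m and distance between ball_b_center and cup_free_seat below 0.006 m) and contact force between gauge and ball_a between 1.2 and 9 N and contact force between gauge and ball_b below 0.05 N) or ((distance between ball_b_center and cup_mark_seat below 0.006 m and distance between ball_a_center and cup_free_seat below 0.006 m) and contact force between gauge and ball_b between 1.2 and 9 N and contact force between gauge and ball_a below 0.05 N)) and value of joint plunger between 0.002 and 0.01 m and angle between gauge's own z axis and vertical below 0.12 rad and horizontal distance between tip and cup_mark_seat below 0.006 m and contact force between the fingers and gauge above 1 N and linear speed of gauge below 0.02 m/s and contact force between gauge and block below 0.05 N and contact force between gauge and stand below 0.05 N); the arm keeps its last pose, push and grip.
It fails at once if the oil bottle, bearing ring or screwdriver is shifted by more than 20 mm (distance of any of oil_bottle, bearing_ring, screwdriver from where it was at the start of the episode above 0.02 m).
It fails at once if a ball is dropped: loose more than 35 mm above where it would be seated ((height (world z) of ball_a_center above 0.066 m and contact force between the fingers and ball_a below 0.01 N) or (height (world z) of ball_b_center above 0.066 m and contact force between the fingers and ball_b below 0.01 N)).
It fails at once if the gauge is pushed hard (over 20 N) against a ball (contact force between gauge and ball_a above 20 N or contact force between gauge and ball_b above 20 N or contact force between gauge and ball_c above 20 N).
It fails at once if the ball already seated leaves its cup (distance between ball_c_center and cup_full_seat above 0.012 m).
It also fails if it takes over 67 s, if anything falls off the work surface, if the arm or the gripper's body presses on something with over 40 N, if the wrist force passes 120 N, or if a joint passes its speed limit or range.

## Robot

A 6-joint arm with a two-finger parallel gripper is mounted at the origin on the work surface. World frame = base frame: x ahead of the robot, y to its left, z up, the work surface at z = 0. Lengths are in mm, angles in rad, forces in N, time in s.
With the tool pointing down it reaches from about 275 to 750 mm from the base axis. Payload 10.2 kg.
Tool frame: the origin (TCP) lies midway between the tips of the shut fingers; the grasp point (between the pads) lies ctrl.grip_depth behind it (ctrl.grip_depth is the distance from the TCP to the grasp point, in mm); z points along the fingers, y is the line along which they close (so a half turn about z gives the same grasp; the last joint's range is limited). The gripper opens to 88 mm and grips with 3 to 60 N. Pads are 18 mm wide; open, the fingers measure 123 mm over their backs; the gripper's body (75 mm by 187 mm) begins 45 mm behind the grasp point.
Start: joints at [1.017, 0.313, 1.498, -0, 1.331, -0.223], TCP at [170.533, 496.538, 238.72] pointing down, gripper open.
Joint ranges: [-2.94, 2.94], [-0.97, 2.17], [0.19, 2.56], [-1.23, 4.37], [0.02, 3.11], [-2.88, 2.88]. Speed limits (rad/s): [2.39, 2.39, 3.01, 3.14, 3.14, 3.14].

## Interface

Orientations are given as a unit quaternion [x, y, z, w].
In Python, from plant import ctrl, imaging gives the robot as it stands.
- The arm moves only by the tool send_rows, never from a script. Its arguments are lists of equal length, an entry for each row: "xyz": the shift along the tool's x, y, z in units of 60 mm (1.0 is 60 mm), a list of three; "dr": the turn, a rotation vector about the tool's x, y, z in units of 6 degrees (1.0 is 6 degrees), a list of three; "grip": the opening, from 0 (shut) to 1 (fully open). A call has 1 to 8 rows; each row is the pose to reach, as a shift and turn from the pose commanded when the call began, along the tool's axes at that moment; what a row does not reach only later rows make up. A row lasts 1/8 s, in which the tool goes at most 62.5 mm and 10.7 degrees, less where a joint would pass 70% of its speed; a pose out of reach is approached as far as the arm can. A call with a gripper value outside its range is refused whole. The fingers move at their own pace and stop on an object; "newtons" is the grip in N (left out, the last holds). Time passes only in rows, so rows that repeat a pose let the fingers close. It gives the time, the measured TCP pose, the force, the opening and the grip force at its end, in the units of the state.
- ctrl.read_state(): the state, without advancing time (a new reading comes with each control period).
- imaging.camera(name): name is "scene" or "top" or "wrist"; returns (picture, depth): 480x640x3 uint8, blue, green, red; 480x640 float32, mm along the optical axis (not along the pixel's ray), 0 where there is no reading.
- imaging.calibration(name): a dict with "vertical_fov" (degrees; the focal length in pixels is half the picture's height over the tangent of half this angle, whatever the lens; pixels are square), "cx", "cy" (the principal point, pixels), "k1" (the pictures are not rectified: a ray, as slopes to the right and down, at radius r is drawn at 1 + k1 r^2 times it, then the intrinsics apply), "rvec" (rotation vector, rad) and "tvec" (3), from world to camera coordinates, as OpenCV has them. Camera axes: x right, y down, z forward; pixel columns grow to the right and rows downward; lengths in mm; the calibration is good to about 2 mm. A picture is of the moment at which its call begins: read the wrist's pose just before it. calibration takes no time and is no camera call; for the wrist camera it gives the pose at the moment of the call.
- ctrl.sign_off(): hands the job in; it is judged then, once.
Trained networks look in the newest picture that a camera, given by its name, has taken for a name from the list of things; names that differ only in an ending like _2 or _b are one class to them, and where a whole thing is asked for, a point or a joint stands for the part that bears it (a point fixed in the world has none). Each returns a list of dicts, best first, with "score" (0 to 1); they miss things now and then, are a little off and sometimes report something else, mostly with a low value. They report only what shows in the picture. A call takes as long as a camera call. They do not tell look-alikes from the thing itself.
- imaging.cut_out(camera, thing): "pixels" (480x640 bool, what is visible of it) and "box" ([left, top, right, bottom] in pixels, round what is visible of it).
- imaging.pinpoint(camera, thing): "pixel" ([column, row] in pixels: a listed point, or the origin of a listed thing).
The state is a dict: "time": time; "qpos": joint angles; "joint_vel": joint speeds; "joint_efforts": joint torques, N m; "tool_pos": TCP position; "tool_rot": TCP orientation; "contact_force": force on the tool from outside, world axes, zero at the start; "wrist_torque": the same for the moment, N m; "grip_width": finger opening in mm; "finger_force": force on a finger pad.
Only numpy, scipy, OpenCV 4.12 (cv2) and the standard library are available. Lean on these libraries where they do the work, as an engineer would, in place of code of your own. Each camera call takes 0.05 s, during which the arm holds its last target. There are 200 camera calls.

## Working session

There is one attempt and no reset: what is moved stays moved. The work goes in short steps, Python scripts to look and compute and a tool call to move; the robot and the scene stay as the last step left them, time stands still between calls to the robot, and variables do not carry over. Pictures are saved under pics/ and viewed, at most 10 in all, crops included, and the job is handed in when it is done.

Besides the shell and the picture viewer there is one more tool, called after "Emit:" as name(argument=value, ...), one argument or row to a line, values as JSON. send_rows: Moves the arm, as the interface text tells. Its arguments: {"type":"object","properties":{"xyz":{"type":"array","items":{"type":"array","items":{"type":"number"}}},"dr":{"type":"array","items":{"type":"array","items":{"type":"number"}}},"grip":{"type":"array","items":{"type":"number"}},"newtons":{"type":"number"}},"required":["xyz","dr","grip"]}

```bash
ls; mkdir -p pics; cat > h.py <<'E'
import numpy as np, cv2
from scipy.spatial.transform import Rotation as R
from plant import ctrl, imaging
def cal(n):
    c=imaging.calibration(n); f=240/np.tan(np.radians(c["vertical_fov"])/2)
    return f,c["cx"],c["cy"],c["k1"],R.from_rotvec(np.ravel(c["rvec"])).as_matrix(),np.ravel(c["tvec"])
def ray(n,p,C=None):
    f,cx,cy,k,Rm,t=C or cal(n)
    d=np.array([(p[0]-cx)/f,(p[1]-cy)/f]); u=d.copy()
    for _ in range(20): u=d/(1+k*(u@u))
    return -Rm.T@t, Rm.T@np.array([u[0],u[1],1]), Rm
def atz(n,p,z,C=None):
    o,d,_=ray(n,p,C); return o+d*(z-o[2])/d[2]
def dep(n,p,D,C=None):
    o,d,_=ray(n,p,C); return o+d*D
def proj(n,P,C=None):
    f,cx,cy,k,Rm,t=C or cal(n)
    q=Rm@np.asarray(P,float)+t; u=q[:2]/q[2]; u=u*(1+k*(u@u)); return np.array([f*u[0]+cx,f*u[1]+cy])
E
python3 - <<'E'
from h import *
s=ctrl.read_state(); print({k:np.round(v,3) for k,v in s.items()}, ctrl.grip_depth)
for n in("top","scene"):
    p,d=imaging.camera(n); cv2.imwrite(f"pics/{n}0.png",p); np.save(f"{n}0.npy",d)
    for th in("block","cup_mark","cup_mark_seat","cup_free_seat","cup_full_seat","rack","ball_a_center","stand","gauge","tip","oil_bottle","bearing_ring","screwdriver"):
        r=imaging.pinpoint(n,th)
        print(n,th,[(np.round(x["pixel"]).astype(int).tolist(),round(x["score"],2),np.round(atz(n,x["pixel"],{"cup_mark":10,"gauge":55}.get(th,31 if "seat" in th or "center" in th else 0))[:2]).astype(int).tolist()) for x in r[:4]])
E
```

```text
pics
{'time': np.float64(0.0), 'qpos': array([ 1.017,  0.313,  1.498, -0.   ,  1.331, -0.223]), 'joint_vel': array([ 0.   ,  0.   , -0.001, -0.002, -0.001, -0.   ]), 'joint_efforts': array([ 0.0000e+00, -4.0221e+01, -2.5226e+01,  6.9000e-02,  3.5000e-02,
       -0.0000e+00]), 'tool_pos': array([170.399, 496.323, 238.181]), 'tool_rot': array([ 0.165,  0.986, -0.001, -0.   ]), 'contact_force': array([ 1.228, -0.682, -0.137]), 'wrist_torque': array([ 0.05 , -0.048,  0.004]), 'finger_force': np.float64(0.0), 'grip_width': np.float64(88.559)} 18.700000000000003
top block [([342, 119], 0.95, [802, -28]), ([244, 352], 0.66, [354, 172])]
top cup_mark [([355, 215], 0.94, [608, -46]), ([495, 285], 0.22, [466, -309])]
top cup_mark_seat [([354, 216], 0.89, [603, -42])]
top cup_free_seat [([330, 227], 0.71, [585, 2])]
top cup_full_seat [([302, 238], 0.51, [565, 56])]
top rack [([470, 294], 0.9, [451, -261])]
top ball_a_center [([492, 285], 0.65, [467, -297]), ([208, 167], 0.44, [706, 232])]
top stand [([182, 259], 0.6, [534, 291])]
top gauge [([118, 266], 0.91, [520, 398]), ([171, 260], 0.84, [52
[... 286 characters left out ...]
0.5, [549, 66])]
scene cup_mark [([290, 256], 0.71, [604, -42]), ([263, 179], 0.64, [432, -229])]
scene cup_mark_seat [([286, 251], 0.63, [607, -48])]
scene cup_free_seat [([308, 256], 0.64, [593, 2])]
scene cup_full_seat [([336, 258], 0.64, [567, 62])]
scene rack [([249, 184], 0.89, [457, -258])]
scene ball_a_center [([235, 171], 0.63, [459, -296])]
scene stand [([432, 294], 0.67, [525, 291])]
scene gauge [([481, 302], 0.91, [526, 394]), ([436, 283], 0.75, [531, 292])]
scene tip [([477, 315], 0.49, [527, 398])]
scene oil_bottle [([373, 348], 0.75, [712, 235])]
scene bearing_ring [([201, 266], 0.85, [726, -213]), ([314, 263], 0.29, [588, 15])]
scene screwdriver [([349, 206], 0.66, [393, 5])]
```

View pics/top0.png

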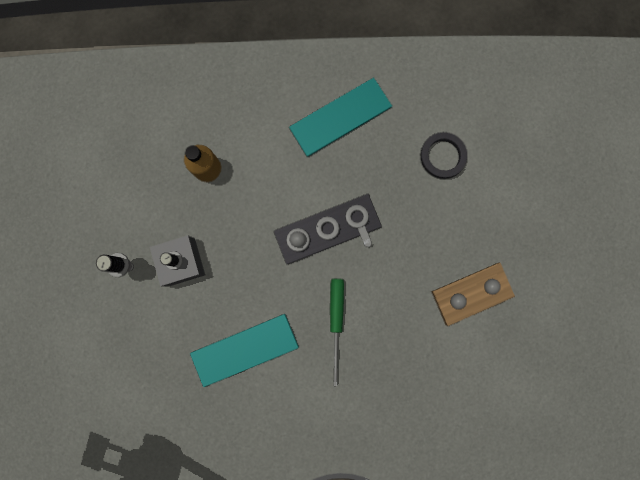

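View pics/scene0.png

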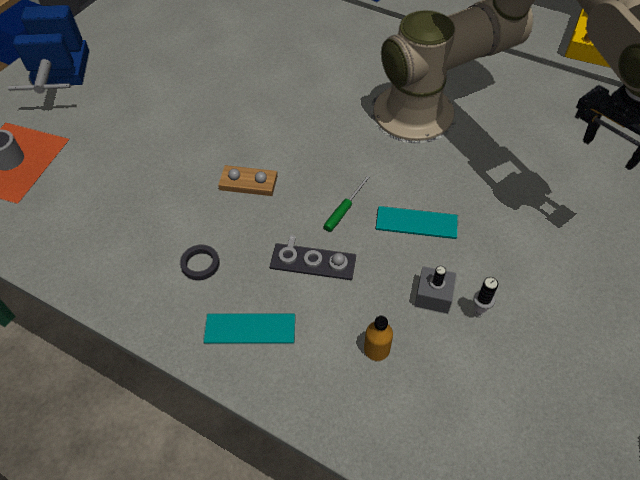

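The top view shows the dark block at (328,228) with the tongued cup at (357,216), the seated ball at (298,239) and the free cup in the middle. The rack balls are at (458,301) and (492,286).

What could be mistaken for what I want:
- **Gauge:** the one in the stand at (171,260), or a bigger one standing on the bench at (112,265). I choose the one in the stand.
- **Block:** dark at (328,228), or turquoise at (341,117) and (244,350). I choose the dark one.

The close check comes from the wrist camera.

```bash
cat >> h.py <<'E'
def T(): 
    s=ctrl.read_state(); return s, np.array(s["tool_pos"]), R.from_quat(s["tool_rot"])
def plan(xyz,yaw):
    "units for send_rows to a down pose at xyz with tool y at yaw degrees"
    s,p,Q=T(); a=np.radians(yaw); y=np.array([np.cos(a),np.sin(a),0]); z=np.array([0,0,-1.]); 
    G=R.from_matrix(np.c_[np.cross(y,z),y,z])
    print("t",round(float(s["time"]),2),"pos",np.round(p,1),"w",round(float(s["grip_width"]),1),"F",np.round(s["contact_force"],1),"| xyz",np.round(Q.inv().apply(np.asarray(xyz)-p)/60,3),"dr",np.round(np.degrees((Q.inv()*G).as_rotvec())/6,2))
E
python3 - <<'E'
from h import *
f,cx,cy,k,Rm,t=cal("wrist"); s,p,Q=T()
print("f",f,cx,cy,k,"cam in tool",Q.inv().apply(-Rm.T@t-p),"axes",np.round(Q.inv().as_matrix()@Rm.T,3))
plan([520,285,290],20)
for n,p in (("block mark yaw",0),):pass
E
```

```text
f 393.08050403394833 326.3200673206631 236.60555311405136 0.021101221472528166 cam in tool [  82.10214257    0.25310779 -145.39036148] axes [[ 0.    -0.949 -0.314]
 [ 1.    -0.     0.   ]
 [-0.    -0.314  0.949]]
t 1.4 pos [170.5 496.5 238.7] w 87.9 F [0.4 0.4 0.1] | xyz [-6.654 -1.443 -0.855] dr [-0.   -0.    8.51]
```

Emit:
send_rows(
  xyz=[
    [-1,-0.2,0],
    [-2,-0.4,0],
    [-3,-0.6,0],
    [-4,-0.9,0.1],
    [-5,-1.1,0.2],
    [-6,-1.3,0.3],
    [-6.65,-1.44,0.3],
    [-6.65,-1.44,0.3],
  ],
  dr=[
    [0,0,1.4],
    [0,0,2.8],
    [0,0,4.2],
    [0,0,5.6],
    [0,0,7],
    [0,0,8],
    [0,0,8.5],
    [0,0,8.5],
  ],
  grip=[1,1,1,1,1,1,1,1],
)

```text
time: 2.4
tool_pos: [521.5, 283.6, 220.0]
tool_rot: [0.575, 0.818, -0.0, -0.0]
contact_force: [-0.1, 0.0, 0.5]
grip_width: 87.8
finger_force: 0.0
```

```bash
cat > look.py <<'E'
import sys
from h import *
tag=sys.argv[1]; n="wrist"
C=cal(n); p,d=imaging.camera(n); cv2.imwrite(f"pics/{tag}.png",p); np.save(f"{tag}.npy",d); np.savez(f"{tag}_c.npz",*C)
for a in sys.argv[2:]:
    th,z=a.split(":")
    for x in imaging.pinpoint(n,th)[:3]:
        q=x["pixel"]; print(th,np.round(q),round(x["score"],2),"atz",np.round(atz(n,q,float(z),C),1),"depth",np.round(dep(n,q,np.median(d[int(q[1])-1:int(q[1])+2,int(q[0])-1:int(q[0])+2]),C),1))
E
python3 look.py w1 gauge:55 stand:0 tip:9; python3 -c "
from h import *
plan([580,10,220],20)"
```

```text
gauge [338. 204.] 0.66 atz [527.4 294.1  55. ] depth [522.7 303.4  98.2]
gauge [383.  70.] 0.58 atz [523.4 398.6  55. ] depth [515.9 389.1 132.6]
stand [335. 191.] 0.81 atz [526.8 293.    0. ] depth [521.3 304.1  59.8]
tip [299. 433.] 0.41 atz [584.5  18.1   9. ] depth [581.3  30.1  21.5]
t 2.6 pos [518.9 286.  221. ] w 87.9 F [-0.3 -0.2  0. ] | xyz [-4.67  -0.629  0.015] dr [ 0.   -0.    0.02]
```

View pics/w1.png

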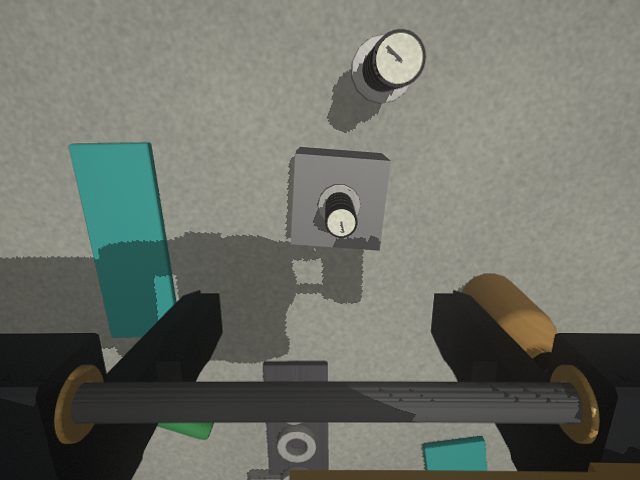

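```bash
python3 -c "
from h import *
plan([580,10,220],20);plan([580,10,220],20)
C=cal('wrist');d=np.load('w1.npy');im=cv2.imread('pics/w1.png')
# points by depth in world
ys,xs=np.mgrid[0:480:2,0:640:2]
P=np.array([dep('wrist',(x,y),d[y,x],C) if d[y,x]>0 else [0,0,-99] for x,y in zip(xs.ravel(),ys.ravel())])
np.save('w1P.npy',P)
def top(P,lo,hi,c,r):
    m=(P[:,2]>lo)&(P[:,2]<hi)&(np.hypot(P[:,0]-c[0],P[:,1]-c[1])<r); return P[m]
q=top(P,100,118,(525,293),25); print('gauge top',len(q),q[:,:2].min(0),q[:,:2].max(0),q.mean(0))
q=top(P,51,59,(525,293),60); print('stand top',len(q),cv2.minAreaRect(q[:,:2].astype(np.float32)),q[:,2].mean())
"
```

```text
t 2.6 pos [518.9 286.  221. ] w 87.9 F [-0.3 -0.2  0. ] | xyz [-4.67  -0.629  0.015] dr [ 0.   -0.    0.02]
t 2.6 pos [518.9 286.  221. ] w 87.9 F [-0.3 -0.2  0. ] | xyz [-4.67  -0.629  0.015] dr [ 0.   -0.    0.02]
gauge top 218 [514.55121624 286.09779763] [536.09739938 307.79935892] [525.00589567 297.94165473 109.23768705]
stand top 1676 ((525.7010498046875, 296.7744445800781), (75.12008666992188, 75.07074737548828), 15.78275203704834) 55.33246410630854
```

The wrist view shows the gauge in the stand with its top at (341,223). Its top measures about 22 mm wide, which matches the description. The bigger look-alike stands free at (398,57). Next I look at the block.

Emit:
send_rows(
  xyz=[
    [-1,-0.15,0],
    [-2,-0.3,0],
    [-3,-0.45,0],
    [-4,-0.6,0],
    [-4.9,-0.71,0],
    [-4.9,-0.71,0],
    [-4.9,-0.71,0],
    [-4.9,-0.71,0],
  ],
  dr=[
    [0,0,0],
    [0,0,0],
    [0,0,0],
    [0,0,0],
    [0,0,0],
    [0,0,0],
    [0,0,0],
    [0,0,0],
  ],
  grip=[1,1,1,1,1,1,1,1],
)

```text
time: 3.6
tool_pos: [580.3, -3.8, 221.0]
tool_rot: [0.572, 0.82, 0.0, 0.0]
contact_force: [0.3, -0.3, -0.1]
grip_width: 88.3
finger_force: 0.0
```

```bash
cat >> h.py <<'E'
def cloud(tag):
    C=np.load(tag+"_c.npz"); C=[C[f"arr_{i}"] for i in range(6)]; d=np.load(tag+".npy"); f,cx,cy,k,Rm,t=C
    ys,xs=np.mgrid[0:480,0:640]; dx=(xs-cx)/f; dy=(ys-cy)/f; ux,uy=dx,dy
    for _ in range(10): g=1+k*(ux**2+uy**2); ux,uy=dx/g,dy/g
    P=(np.dstack([ux*d,uy*d,d])-t)@Rm; P[d<=0]=[0,0,-99]; return P
def sphere(P,c,r=15,z0=20,rad=16):
    from scipy.optimize import least_squares
    m=(np.hypot(P[...,0]-c[0],P[...,1]-c[1])<rad)&(P[...,2]>z0+8)&(P[...,2]<60); q=P[m]
    s=least_squares(lambda v:np.linalg.norm(q-v,axis=1)-r,[*c,30],loss="soft_l1",f_scale=1); return s.x,len(q),np.sqrt(np.mean(s.fun**2))
E
python3 look.py w2 cup_mark:10 cup_mark_seat:31 cup_free_seat:31 cup_full_seat:31 ball_c_center:31 block:0; python3 -c "
from h import *
P=cloud('w2')
print(sphere(P,(566,58)))
m=(P[...,2]>20)&(P[...,2]<24)&(np.hypot(P[...,0]-587,P[...,1]-5)<110);q=P[m]
from scipy.optimize import least_squares
for c in((604,-44),(587,5)):
    w=q[np.hypot(q[:,0]-c[0],q[:,1]-c[1])<30][:,:2]
    print('rim',len(w),w.min(0),w.max(0),(w.min(0)+w.max(0))/2)
m=(P[...,2]>7)&(P[...,2]<13)&(np.hypot(P[...,0]-587,P[...,1]-5)<110)
print('plate',cv2.minAreaRect(P[m][:,:2].astype(np.float32)))
plan([455,-265,220],20)
"
```

```text
cup_mark [334. 250.] 0.6 atz [604.5 -46.8  10. ] depth [604.5 -46.8   9.8]
cup_mark_seat [333. 256.] 0.77 atz [602.4 -45.4  31. ] depth [605.6 -52.9   9.7]
cup_free_seat [336. 192.] 0.85 atz [584.4  10.3  31. ] depth [586.5   6.1   9.1]
ball_c_center [339. 118.] 0.72 atz [564.5  68.5  31. ] depth [564.   68.7  44.5]
block [526. 291.] 0.79 atz [805.4 -24.4   0. ] depth [798.7 -21.8   9.8]
block [335. 186.] 0.78 atz [583.9   9.7   0. ] depth [583.1  11.3   9.5]
(array([563.73922355,  67.0821618 ,  29.82984991]), 723, np.float64(0.5821683614422051))
rim 1013 [583.64001362 -67.0114531 ] [626.089128   -23.83051463] [604.86457081 -45.42098387]
rim 1187 [562.98041093 -10.50855299] [605.78884128  32.4442512 ] [584.38462611  10.9678491 ]
plate ((552.9486694335938, -0.31407928466796875), (136.54298400878906, 195.59580993652344), 20.113679885864258)
t 3.95 pos [580.6  -5.3 220.7] w 87.9 F [ 0.6  0.2 -0.6] | xyz [-3.347 -3.451  0.012] dr [-0.   -0.    0.01]
```

View pics/w2.png

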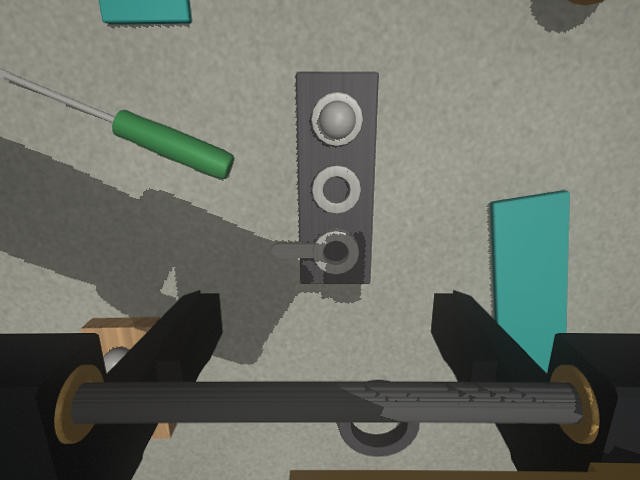

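The wrist view shows the block with the tongued cup at (334,250), the free cup at (336,190) and the seated ball at (338,119). This fits a 60 mm spacing and a yaw of about 19.8°. Next is the rack.

Emit:
send_rows(
  xyz=[
    [-0.7,-0.7,0],
    [-1.4,-1.4,0],
    [-2.1,-2.1,0],
    [-2.8,-2.8,0],
    [-3.35,-3.45,0],
    [-3.35,-3.45,0],
    [-3.35,-3.45,0],
    [-3.35,-3.45,0],
  ],
  dr=[
    [0,0,0],
    [0,0,0],
    [0,0,0],
    [0,0,0],
    [0,0,0],
    [0,0,0],
    [0,0,0],
    [0,0,0],
  ],
  grip=[1,1,1,1,1,1,1,1],
)

```text
time: 4.95
tool_pos: [455.6, -264.3, 220.8]
tool_rot: [0.573, 0.82, 0.0, 0.0]
contact_force: [-0.3, 0.5, 0.6]
grip_width: 88.2
finger_force: 0.0
```

```bash
python3 look.py w3 ball_a_center:29 rack:0; python3 -c "
from h import *
P=cloud('w3')
s,p,Q=T(); print(p)
q=Q.inv().apply((P-p).reshape(-1,3)).reshape(P.shape)
m=(P[...,2]>-50)&(abs(q[...,0])<40)&(abs(abs(q[...,1])-52)<12)&(abs(q[...,2]+5)<12)
r=q[m]; 
for sg in(1,-1):
    w=r[r[:,1]*sg>0]; print('finger',len(w),np.percentile(w,[1,5,50,95,99],axis=0).round(1).tolist())
for c in((470,-300),(445,-236)):
  print('ball',sphere(P,c,z0=18,rad=22))
m=(P[...,2]>18)&(P[...,2]<22)&(np.hypot(P[...,0]-457,P[...,1]+263)<90)
print(cv2.minAreaRect(P[m][:,:2].astype(np.float32)))
# top-camera checks of the balls
D=np.load('top0.npy'); C=cal('top'); np.save('top0.npy',D); np.savez('top0_c.npz',*C); Pt=cloud('top0')
for c in((470,-300),(445,-236),(565,60)): print('top ball',sphere(Pt,c,z0=18,rad=22))
m=(Pt[...,2]>50)&(Pt[...,2]<59)&(np.hypot(Pt[...,0]-525,Pt[...,1]-293)<60);print('top stand',cv2.minAreaRect(Pt[m][:,:2].astype(np.float32)))
"
```

```text
ball_a_center [320. 237.] 0.73 atz [ 460.7 -293.6   29. ] depth [ 459.5 -289.7   41.3]
rack [322. 194.] 0.69 atz [ 450.3 -261.9    0. ] depth [ 449.  -257.9   19.5]
[ 455.46230806 -264.60722939  220.73303592]
finger 1344 [[-7.8, 43.7, -16.8], [-5.9, 43.9, -16.1], [9.7, 45.9, -9.1], [11.6, 56.1, -0.4], [11.9, 57.4, 0.7]]
finger 1407 [[-7.7, -57.5, -16.8], [-5.8, -56.1, -16.2], [9.6, -45.5, -9.2], [11.6, -43.6, -0.3], [11.8, -43.5, 0.8]]
ball (array([ 464.94962805, -293.7897583 ,   27.75927329]), 803, np.float64(0.5298543689132086))
ball (array([ 439.70989238, -228.58812846,   27.8155006 ]), 914, np.float64(0.5296019633923927))
((452.45538330078125, -261.41290283203125), (70.07013702392578, 140.14146423339844), 21.08289909362793)
top ball (array([ 463.93882487, -296.62490168,   29.79840515]), 217, np.float64(1.389731997844352))
top ball (array([ 439.02993532, -231.41452474,   29.65143357]), 209, np.float64(1.6094243640141914))
top ball (array([564.16833966,  64.83604043,  31.30043976]), 201, np.float64(1.4136489720831993))
top stand ((527.9818725585938, 291.4381103515625), (76.5541000366211, 76.89701843261719), 15.319816589355469)
```

The finger outline in the wrist depth sits about 2 mm off in tool x, and the top camera agrees, so I correct the wrist measurements by 2 mm. Now I descend on the first ball.

Emit:
send_rows(
  xyz=[
    [-0.4,-0.02,0.6],
    [-0.54,-0.02,1.5],
    [-0.54,-0.02,2.3],
    [-0.54,-0.02,2.8],
    [-0.54,-0.02,3.15],
    [-0.54,-0.02,3.3],
    [-0.54,-0.02,3.3],
    [-0.54,-0.02,3.3],
  ],
  dr=[
    [0,0,0],
    [0,0,0],
    [0,0,0],
    [0,0,0],
    [0,0,0],
    [0,0,0],
    [0,0,0],
    [0,0,0],
  ],
  grip=[1,1,1,1,1,1,1,1],
)

```text
time: 6.1
tool_pos: [465.5, -296.5, 23.7]
tool_rot: [0.573, 0.819, -0.0, 0.001]
contact_force: [0.2, -0.8, 0.0]
grip_width: 87.8
finger_force: 0.0
```

Emit:
send_rows(
  xyz=[
    [0,0,0],
    [0,0,0],
    [0,0,0],
    [0,0,0],
    [0,0,0],
    [0,0,0],
  ],
  dr=[
    [0,0,0],
    [0,0,0],
    [0,0,0],
    [0,0,0],
    [0,0,0],
    [0,0,0],
  ],
  grip=[0.25,0.2,0.2,0.2,0.2,0.2],
  newtons=20,
)

```text
time: 6.85
tool_pos: [465.0, -296.2, 22.7]
tool_rot: [0.573, 0.819, 0.0, 0.0]
contact_force: [5.4, 1.4, 2.0]
grip_width: 30.3
finger_force: 2.6
```

Emit:
send_rows(
  xyz=[
    [0,0,0],
    [0,0,0],
    [0,0,-0.1],
    [0,0,-0.3],
    [0,0,-0.6],
    [0,0,-1.0],
    [0,0,-1.2],
    [0,0,-1.2],
  ],
  dr=[
    [0,0,0],
    [0,0,0],
    [0,0,0],
    [0,0,0],
    [0,0,0],
    [0,0,0],
    [0,0,0],
    [0,0,0],
  ],
  grip=[0.1,0.1,0.1,0.1,0.1,0.1,0.1,0.1],
  newtons=25,
)

```text
time: 7.85
tool_pos: [465.2, -296.4, 95.5]
tool_rot: [0.573, 0.819, -0.0, 0.001]
contact_force: [1.4, -0.1, -1.5]
grip_width: 28.8
finger_force: 25.0
```

```bash
python3 look.py w4 ball_a_center:100; python3 -c "
from h import *
P=cloud('w4'); s,p,Q=T(); q=Q.inv().apply((P-p).reshape(-1,3)); 
m=(np.linalg.norm(q-[2,0,-6],axis=1)<22)&(P[...,2].ravel()>0)
w=q[m]
from scipy.optimize import least_squares
w=w[abs(w[:,1])<11]
r=least_squares(lambda v:np.linalg.norm(w-v,axis=1)-15,[2,0,-7],loss='soft_l1'); print('ball in tool',r.x,len(w),np.sqrt(np.mean(r.fun**2)))
plan([605.2,-47.4,95],20)
print(s['finger_force'])
"
```

```text
ball_a_center [323. 315.] 0.74 atz [ 463.  -294.8  100. ] depth [ 460.4 -287.6  113.5]
ball in tool [ 1.5881885   0.16358877 -6.32576405] 3890 0.4725727169022003
t 7.95 pos [ 464.7 -296.    94.1] w 28.8 F [ 0.2 -0.4 -1.2] | xyz [ 3.089  3.62  -0.013] dr [-0.   -0.01  0.01]
24.999912679195404
```

Emit:
send_rows(
  xyz=[
    [0.4,0.45,0],
    [1.0,1.15,0],
    [1.6,1.9,0],
    [2.2,2.6,0],
    [2.7,3.2,0],
    [3.0,3.5,0],
    [3.09,3.61,0],
    [3.09,3.61,0],
  ],
  dr=[
    [0,0,0],
    [0,0,0],
    [0,0,0],
    [0,0,0],
    [0,0,0],
    [0,0,0],
    [0,0,0],
    [0,0,0],
  ],
  grip=[0.1,0.1,0.1,0.1,0.1,0.1,0.1,0.1],
)

```text
time: 8.95
tool_pos: [604.6, -48.1, 94.1]
tool_rot: [0.573, 0.819, -0.0, -0.0]
contact_force: [0.1, 0.5, -0.7]
grip_width: 28.9
finger_force: 25.0
```

```bash
cat > held.py <<'E'
import sys
from h import *
from scipy.optimize import least_squares
tag=sys.argv[1]; P=cloud(tag); s,p,Q=T(); q=Q.inv().apply((P-p).reshape(-1,3))
m=(np.linalg.norm(q-[2,0,-6],axis=1)<22)&(P[...,2].ravel()>0)&(abs(q[:,1])<11); w=q[m]
r=least_squares(lambda v:np.linalg.norm(w-v,axis=1)-15,[2,0,-7],loss='soft_l1'); print('ball in tool',r.x,np.sqrt(np.mean(r.fun**2)))
for c in ((604.6,-45.6),(584.4,10.8)):
    m=(P[...,2]>19)&(P[...,2]<24)&(np.hypot(P[...,0]-c[0],P[...,1]-c[1])<32); w=P[m][:,:2]
    if len(w)>50:
        hull=cv2.convexHull(w.astype(np.float32))[:,0]; 
        d=np.hypot(*(w-c).T); g=w[(d<25)]
        f=least_squares(lambda v:np.clip(np.abs(np.hypot(*(g-v).T)-17)-5,0,None),c); print('cup',f.x,len(g),'range',g.min(0),g.max(0))
print('full',sphere(P,(564,67)))
plan([605,-47.2,24.7],20)
E
python3 look.py w5; python3 held.py w5
```

```text
ball in tool [ 2.5893905   0.1821461  -4.83692003] 0.47485637679710874
cup [604.80308235 -45.3361538 ] 2745 range [583.00038643 -67.22869646] [626.55140852 -23.67078429]
cup [584.22963101  10.64815301] 3522 range [562.60015018 -10.9712476 ] [606.03156982  32.23490756]
full (array([563.59105292,  67.0475252 ,  29.80266365]), 2763, np.float64(0.5435662428741553))
t 9.0 pos [604.5 -48.6  94.3] w 28.6 F [-0.2 -0.4 -0.2] | xyz [0.019 0.016 1.16 ] dr [-0.01 -0.    0.  ]
```

Emit:
send_rows(
  xyz=[
    [0.01,0.02,0.3],
    [0.01,0.02,0.65],
    [0.01,0.02,0.95],
    [0.01,0.02,1.1],
    [0.01,0.02,1.15],
    [0.01,0.02,1.15],
    [0.01,0.02,1.15],
  ],
  dr=[
    [0,0,0],
    [0,0,0],
    [0,0,0],
    [0,0,0],
    [0,0,0],
    [0,0,0],
    [0,0,0],
  ],
  grip=[0.1,0.1,0.1,0.1,0.1,0.1,0.1],
)

```text
time: 9.88
tool_pos: [606.2, -46.8, 26.3]
tool_rot: [0.573, 0.819, 0.0, 0.0]
contact_force: [0.6, 0.5, -1.9]
grip_width: 28.3
finger_force: 25.0
```

Emit:
send_rows(
  xyz=[
    [0,0,0.01],
    [0,0,0.02],
    [0,0,0.02],
    [0,0,0.02],
    [0,0,0.02],
    [0,0,0.02],
    [0,0,0.02],
  ],
  dr=[
    [0,0,0],
    [0,0,0],
    [0,0,0],
    [0,0,0],
    [0,0,0],
    [0,0,0],
    [0,0,0],
  ],
  grip=[0.1,0.1,0.1,0.38,0.5,0.8,1],
)

```text
time: 10.75
tool_pos: [605.8, -46.7, 24.4]
tool_rot: [0.573, 0.819, -0.0, -0.0]
contact_force: [-0.4, -0.2, -0.3]
grip_width: 61.2
finger_force: 0.0
```

Emit:
send_rows(
  xyz=[
    [0,0,-0.1],
    [0,0,-0.5],
    [0,0,-1.2],
    [0,0,-1.8],
    [0,0,-2.2],
    [0,0,-2.2],
  ],
  dr=[
    [0,0,0],
    [0,0,0],
    [0,0,0],
    [0,0,0],
    [0,0,0],
    [0,0,0],
  ],
  grip=[1,1,1,1,1,1],
)

```text
time: 11.5
tool_pos: [606.6, -47.0, 158.4]
tool_rot: [0.573, 0.819, 0.001, 0.002]
contact_force: [-0.3, 1.4, 0.3]
grip_width: 88.2
finger_force: 0.0
```

```bash
python3 look.py w6; python3 -c "
from h import *
P=cloud('w6')
print(sphere(P,(604.6,-45.6)),sphere(P,(564,67)))
plan([440.2,-230.7,150],20)"
```

```text
(array([604.93092799, -45.74409682,  29.83926507]), 1321, np.float64(0.4783948502176154)) (array([563.705848  ,  67.08105258,  29.67674186]), 1962, np.float64(0.5559077361495932))
t 11.55 pos [605.9 -46.8 156.6] w 88.5 F [-0.5 -0.3 -0.9] | xyz [-1.933 -3.645  0.109] dr [0.01 0.   0.01]
```

The first ball is seated, with its centre at the same height as ball c. Now the second ball.

Emit:
send_rows(
  xyz=[
    [-0.3,-0.6,0],
    [-0.65,-1.3,0],
    [-1.0,-2.0,0],
    [-1.4,-2.7,0],
    [-1.7,-3.3,0],
    [-1.93,-3.64,0.1],
    [-1.93,-3.64,0.1],
    [-1.93,-3.64,0.1],
  ],
  dr=[
    [0,0,0],
    [0,0,0],
    [0,0,0],
    [0,0,0],
    [0,0,0],
    [0,0,0],
    [0,0,0],
    [0,0,0],
  ],
  grip=[1,1,1,1,1,1,1,1],
)

```text
time: 12.55
tool_pos: [440.6, -229.8, 150.0]
tool_rot: [0.573, 0.819, 0.0, -0.001]
contact_force: [0.8, 0.3, 0.2]
grip_width: 88.1
finger_force: 0.0
```

```bash
python3 look.py w7; python3 -c "
from h import *
P=cloud('w7')
print(sphere(P,(439.7,-228.6),z0=18,rad=20))
plan([440.2,-230.6,22.5],20)"
```

```text
(array([ 439.71140307, -228.58250613,   27.77008239]), 1372, np.float64(0.472714472078896))
t 12.6 pos [ 440.7 -229.7  150.2] w 88.4 F [ 0.6  0.2 -0.2] | xyz [-0.012 -0.013  2.128] dr [-0.   -0.01  0.02]
```

Emit:
send_rows(
  xyz=[
    [-0.01,-0.01,0.6],
    [-0.01,-0.01,1.3],
    [-0.01,-0.01,1.8],
    [-0.01,-0.01,2.05],
    [-0.01,-0.01,2.12],
    [-0.01,-0.01,2.12],
    [-0.01,-0.01,2.12],
    [-0.01,-0.01,2.12],
  ],
  dr=[
    [0,0,0],
    [0,0,0],
    [0,0,0],
    [0,0,0],
    [0,0,0],
    [0,0,0],
    [0,0,0],
    [0,0,0],
  ],
  grip=[1,1,1,0.8,0.6,0.4,0.2,0.1],
)

```text
time: 13.6
tool_pos: [440.3, -231.4, 23.9]
tool_rot: [0.573, 0.819, -0.0, 0.001]
contact_force: [-0.0, 0.4, -0.7]
grip_width: 40.2
finger_force: 0.0
```

Emit:
send_rows(
  xyz=[
    [0,0,0],
    [0,0,0],
    [0,0,0],
    [0,0,0],
    [0,0,0],
  ],
  dr=[
    [0,0,0],
    [0,0,0],
    [0,0,0],
    [0,0,0],
    [0,0,0],
  ],
  grip=[0.1,0.1,0.1,0.1,0.1],
  newtons=25,
)

```text
time: 14.22
tool_pos: [440.3, -231.3, 23.5]
tool_rot: [0.573, 0.819, 0.0, 0.0]
contact_force: [2.3, 1.6, 3.1]
grip_width: 28.7
finger_force: 25.0
```

Emit:
send_rows(
  xyz=[
    [0,0,-0.15],
    [0,0,-0.5],
    [0,0,-0.9],
    [0,0,-1.2],
    [0,0,-1.2],
    [0,0,-1.2],
  ],
  dr=[
    [0,0,0],
    [0,0,0],
    [0,0,0],
    [0,0,0],
    [0,0,0],
    [0,0,0],
  ],
  grip=[0.1,0.1,0.1,0.1,0.1,0.1],
)

```text
time: 14.98
tool_pos: [439.5, -230.9, 94.6]
tool_rot: [0.573, 0.819, 0.0, -0.001]
contact_force: [-0.4, -0.2, 0.0]
grip_width: 28.4
finger_force: 25.0
```

```bash
python3 -c "
from h import *
plan([584.9,8.9,95],20)"
```

```text
t 14.97 pos [ 439.5 -230.9   94.6] w 28.4 F [-0.4 -0.2  0. ] | xyz [ 2.925  3.646 -0.006] dr [-0.01 -0.01  0.01]
```

Emit:
send_rows(
  xyz=[
    [0.4,0.45,0],
    [0.95,1.15,0],
    [1.5,1.9,0],
    [2.1,2.6,0],
    [2.6,3.2,0],
    [2.85,3.5,0],
    [2.92,3.64,0],
    [2.92,3.64,0],
  ],
  dr=[
    [0,0,0],
    [0,0,0],
    [0,0,0],
    [0,0,0],
    [0,0,0],
    [0,0,0],
    [0,0,0],
    [0,0,0],
  ],
  grip=[0.1,0.1,0.1,0.1,0.1,0.1,0.1,0.1],
)

```text
time: 15.98
tool_pos: [584.9, 7.9, 94.7]
tool_rot: [0.573, 0.819, -0.0, -0.0]
contact_force: [-0.2, -0.2, -1.7]
grip_width: 28.6
finger_force: 25.0
```

```bash
sed -i 's/605,-47.2,24.7/584.9,8.9,24.7/' held.py; python3 look.py w8; python3 held.py w8
```

```text
ball in tool [ 3.03369095  0.19176584 -3.8740722 ] 0.48162095277780814
cup [605.16147683 -45.78797345] 231 range [584.23044059 -65.29670393] [626.38599907 -35.28261649]
cup [584.13378743  10.93004339] 2687 range [562.32634569 -10.43209806] [605.92803423  32.81768796]
full (array([563.6662618 ,  66.88999465,  29.72789481]), 2621, np.float64(0.4687071703374658))
t 16.02 pos [584.7   7.5  94.8] w 28.5 F [-0.2 -0.6 -0.4] | xyz [0.021 0.012 1.169] dr [-0.01 -0.    0.  ]
```

Emit:
send_rows(
  xyz=[
    [0.01,0.01,0.3],
    [0.01,0.01,0.65],
    [0.01,0.01,0.95],
    [0.01,0.01,1.1],
    [0.01,0.01,1.14],
    [0.01,0.01,1.15],
    [0.01,0.01,1.15],
  ],
  dr=[
    [0,0,0],
    [0,0,0],
    [0,0,0],
    [0,0,0],
    [0,0,0],
    [0,0,0],
    [0,0,0],
  ],
  grip=[0.1,0.1,0.1,0.1,0.1,0.1,0.1],
)

```text
time: 16.9
tool_pos: [585.7, 8.9, 26.8]
tool_rot: [0.573, 0.819, 0.0, 0.0]
contact_force: [-0.4, -1.6, -1.2]
grip_width: 28.4
finger_force: 25.0
```

Emit:
send_rows(
  xyz=[
    [0,0,0.01],
    [0,0,0.02],
    [0,0,0.02],
    [0,0,0.02],
    [0,0,0.02],
    [0,0,0.02],
    [0,0,0.02],
  ],
  dr=[
    [0,0,0],
    [0,0,0],
    [0,0,0],
    [0,0,0],
    [0,0,0],
    [0,0,0],
    [0,0,0],
  ],
  grip=[0.1,0.1,0.1,0.38,0.5,0.8,1],
)

```text
time: 17.77
tool_pos: [585.5, 9.0, 25.0]
tool_rot: [0.573, 0.819, -0.0, -0.0]
contact_force: [0.4, 0.3, -0.1]
grip_width: 61.3
finger_force: 0.0
```

Emit:
send_rows(
  xyz=[
    [0,0,-0.1],
    [0,0,-0.5],
    [0,0,-1.2],
    [0,0,-1.8],
    [0,0,-2.4],
    [0,0,-2.4],
  ],
  dr=[
    [0,0,0],
    [0,0,0],
    [0,0,0],
    [0,0,0],
    [0,0,0],
    [0,0,0],
  ],
  grip=[1,1,1,1,1,1],
)

```text
time: 18.52
tool_pos: [586.6, 8.9, 172.2]
tool_rot: [0.573, 0.819, 0.001, 0.003]
contact_force: [0.9, 0.3, -0.7]
grip_width: 88.2
finger_force: 0.0
```

```bash
python3 look.py w9; python3 -c "
from h import *
P=cloud('w9')
for c in((604.6,-45.6),(584.3,10.7),(564,67)): print(sphere(P,c))
plan([526.3,294.9,210],20)"
```

```text
(array([604.99516506, -45.75311689,  29.8474092 ]), 1063, np.float64(0.5225483916471831))
(array([584.31252311,  10.6368933 ,  29.79040101]), 1214, np.float64(0.4937487660010727))
(array([563.74138942,  66.91610227,  29.7009056 ]), 1428, np.float64(0.5056058469904673))
t 18.57 pos [585.8   9.  170. ] w 88.1 F [-0.8  0.2  0.1] | xyz [ 4.815  0.704 -0.67 ] dr [0.02 0.01 0.01]
```

All three balls are seated. Now to the gauge.

Emit:
send_rows(
  xyz=[
    [0.6,0.1,-0.2],
    [1.4,0.2,-0.4],
    [2.3,0.35,-0.5],
    [3.1,0.45,-0.5],
    [3.9,0.6,-0.5],
    [4.6,0.7,-0.5],
    [4.8,0.7,-0.5],
    [4.8,0.7,-0.5],
  ],
  dr=[
    [0,0,0],
    [0,0,0],
    [0,0,0],
    [0,0,0],
    [0,0,0],
    [0,0,0],
    [0,0,0],
    [0,0,0],
  ],
  grip=[1,1,1,1,1,1,1,1],
)

```text
time: 19.58
tool_pos: [525.9, 293.7, 198.2]
tool_rot: [0.573, 0.82, -0.001, -0.0]
contact_force: [0.6, 0.2, -0.7]
grip_width: 88.2
finger_force: 0.0
```

```bash
python3 look.py w10; python3 -c "
from h import *
P=cloud('w10')
def near(lo,hi,r):
    m=(P[...,2]>lo)&(P[...,2]<hi)&(np.hypot(P[...,0]-526,P[...,1]-297)<r); return P[m][:,:2].astype(np.float32)
q=near(105,112,20); print('top',cv2.minEnclosingCircle(q),len(q))
q=near(58,63,25); print('collar',q.min(0),q.max(0),len(q))
print('stand',cv2.minAreaRect(near(51,57,62)))
plan([526.4,294.9,66.5],20)"
```

```text
top ((528.3023071289062, 294.288330078125), 11.307445526123047) 935
collar [511.44992 280.62927] [544.5153  310.94083] 611
stand ((528.2750244140625, 294.0818176269531), (75.22605895996094, 75.71903228759766), 15.555126190185547)
t 19.62 pos [526.3 293.  198.4] w 88.3 F [-0.5 -0.6 -0.3] | xyz [0.029 0.015 2.199] dr [-0.01  0.    0.  ]
```

Emit:
send_rows(
  xyz=[
    [-0.03,0.035,0.2],
    [-0.03,0.035,0.7],
    [-0.03,0.035,1.3],
    [-0.03,0.035,1.8],
    [-0.03,0.035,2.1],
    [-0.03,0.035,2.2],
    [-0.03,0.035,2.2],
    [-0.03,0.035,2.2],
  ],
  dr=[
    [0,0,0],
    [0,0,0],
    [0,0,0],
    [0,0,0],
    [0,0,0],
    [0,0,0],
    [0,0,0],
    [0,0,0],
  ],
  grip=[1,1,1,1,0.8,0.6,0.4,0.3],
)

```text
time: 20.62
tool_pos: [529.4, 293.1, 68.2]
tool_rot: [0.573, 0.819, 0.001, 0.001]
contact_force: [0.0, -0.4, -0.3]
grip_width: 50.0
finger_force: 0.0
```

Emit:
send_rows(
  xyz=[
    [0,0,0],
    [0,0,0],
    [0,0,0],
    [0,0,0],
    [0,0,0],
    [0,0,0],
  ],
  dr=[
    [0,0,0],
    [0,0,0],
    [0,0,0],
    [0,0,0],
    [0,0,0],
    [0,0,0],
  ],
  grip=[0.1,0.1,0.1,0.1,0.1,0.1],
  newtons=40,
)

```text
time: 21.38
tool_pos: [528.9, 293.0, 67.3]
tool_rot: [0.573, 0.819, 0.0, 0.0]
contact_force: [-0.1, -0.1, 2.2]
grip_width: 21.1
finger_force: 40.3
```

Emit:
send_rows(
  xyz=[
    [0,0,-0.1],
    [0,0,-0.4],
    [0,0,-0.8],
    [0,0,-1.2],
    [0,0,-1.5],
    [0,0,-1.6],
    [0,0,-1.6],
    [0,0,-1.6],
  ],
  dr=[
    [0,0,0],
    [0,0,0],
    [0,0,0],
    [0,0,0],
    [0,0,0],
    [0,0,0],
    [0,0,0],
    [0,0,0],
  ],
  grip=[0.1,0.1,0.1,0.1,0.1,0.1,0.1,0.1],
)

```text
time: 22.38
tool_pos: [528.5, 292.9, 162.4]
tool_rot: [0.573, 0.819, -0.001, -0.0]
contact_force: [-0.6, -0.4, -2.2]
grip_width: 20.7
finger_force: 40.2
```

```bash
python3 look.py w11 tip:105 gauge:150; python3 -c "
from h import *
plan([605.4,-47.4,163],20)"
```

```text
tip [322. 258.] 0.45 atz [525.3 294.7 105. ] depth [522.5 303.1 127.8]
gauge [380.  74.] 0.72 atz [514.8 387.6 150. ] depth [516.4 389.6 131.9]
gauge [326. 298.] 0.57 atz [527.9 293.8 150. ] depth [524.1 304.3 171.7]
gauge [500. 334.] 0.31 atz [608.9 304.  150. ] depth [552.8 338.1 231.5]
t 22.52 pos [528.6 292.9 162.6] w 21.1 F [-0.7 -0.  -1.1] | xyz [-5.767 -0.742 -0.007] dr [-0.01 -0.    0.01]
```

View pics/w11.png

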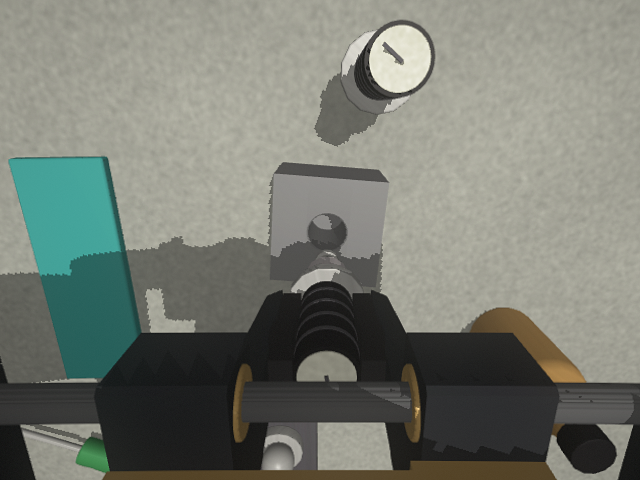

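The gauge is held and clear of the stand. Its collar is at about (326,285), its plunger at about (327,258), and the empty bore at (327,230). I fit its axis from the depth image.

```bash
cat > axis.py <<'E'
import sys
from h import *
from scipy.optimize import least_squares
P=cloud(sys.argv[1]); s,p,Q=T(); q=Q.inv().apply((P-p).reshape(-1,3)); ok=(P[...,2].ravel()>0)
def sl(a,b,r,w=16):
    m=ok&(abs(q[:,1])<w)&(abs(q[:,0]-2)<22)&(q[:,2]>a)&(q[:,2]<b); g=q[m]
    if len(g)<20: print(a,b,'few',len(g)); return
    f=least_squares(lambda v:np.hypot(g[:,0]-v[0],g[:,1]-v[1])-r,[2,0],loss='soft_l1',f_scale=.5); print(a,b,len(g),'centre',f.x.round(2),'rms',np.sqrt(np.mean(f.fun**2)).round(2))
for a in (-38,-30,-22,-14,-6): sl(a,a+8,11,9.5)
sl(6,11,17,20); sl(14,24,11); sl(24,34,11); sl(38,48,6.5);sl(48,58,6.5)
h,e=np.histogram(q[ok&(abs(q[:,1])<12)&(abs(q[:,0]-4)<18)][:,2],bins=np.arange(-50,70,4)); print(list(zip(e.astype(int),h)))
E
python3 axis.py w11
```

```text
-38 -30 783 centre [ 1.32 -0.24] rms 0.31
-30 -22 604 centre [ 1.3  -0.24] rms 0.27
-22 -14 544 centre [ 1.32 -0.26] rms 0.28
-14 -6 458 centre [ 1.34 -0.24] rms 0.27
-6 2 398 centre [ 1.33 -0.2 ] rms 0.27
6 11 1226 centre [-1.4  -0.26] rms 2.02
14 24 few 0
24 34 152 centre [ 1.04 -0.21] rms 0.24
38 48 few 0
48 58 121 centre [ 0.32 -0.06] rms 0.67
[(np.int64(-50), np.int64(0)), (np.int64(-46), np.int64(563)), (np.int64(-42), np.int64(2172)), (np.int64(-38), np.int64(452)), (np.int64(-34), np.int64(474)), (np.int64(-30), np.int64(357)), (np.int64(-26), np.int64(471)), (np.int64(-22), np.int64(457)), (np.int64(-18), np.int64(347)), (np.int64(-14), np.int64(366)), (np.int64(-10), np.int64(247)), (np.int64(-6), np.int64(280)), (np.int64(-2), np.int64(251)), (np.int64(2), np.int64(220)), (np.int64(6), np.int64(1006)), (np.int64(10), np.int64(104)), (np.int64(14), np.int64(0)), (np.int64(18), np.int64(0)), (np.int64(22), np.int64(0)), (np.int64(26), np.int64(50)), (np.int64(30), np.int64(102)), (np.int64(34), np.int64(60)), (np.int64(38), np.int64(0)), (np.int64(42), np.int64(0)), (np.int64(46), np.int64(0)), (np.int64(50), np.int64(11)), (np.int64(54), np.int64(110)), (np.int64(58), np.int64(15)), (np.int64(62), np.int64(0))]
```

Emit:
send_rows(
  xyz=[
    [-0.6,-0.08,0],
    [-1.5,-0.2,0],
    [-2.4,-0.3,0],
    [-3.3,-0.42,0],
    [-4.2,-0.54,0],
    [-5.0,-0.65,0],
    [-5.6,-0.72,0],
    [-5.76,-0.74,0],
  ],
  dr=[
    [0,0,0],
    [0,0,0],
    [0,0,0],
    [0,0,0],
    [0,0,0],
    [0,0,0],
    [0,0,0],
    [0,0,0],
  ],
  grip=[0.1,0.1,0.1,0.1,0.1,0.1,0.1,0.1],
)

```text
time: 23.52
tool_pos: [605.7, -48.8, 162.7]
tool_rot: [0.574, 0.819, -0.0, -0.0]
contact_force: [1.3, 0.1, -1.7]
grip_width: 20.8
finger_force: 40.2
```

Emit:
send_rows(
  xyz=[
    [0,0,0.2],
    [0,0,0.4],
    [0,0,0.5],
    [0,0,0.5],
  ],
  dr=[
    [0,0,0],
    [0,0,0],
    [0,0,0],
    [0,0,0],
  ],
  grip=[0.1,0.1,0.1,0.1],
)

```text
time: 24.02
tool_pos: [605.3, -46.2, 132.5]
tool_rot: [0.573, 0.82, -0.0, -0.001]
contact_force: [0.3, -0.1, -1.4]
grip_width: 20.9
finger_force: 40.2
```

```bash
python3 look.py w12; python3 axis.py w12 | head -5; python3 -c "
from h import *
P=cloud('w12')
for c in((604.6,-45.6),(584.3,10.7),(564,67)): print(sphere(P,c))
for t in((604.6,-45.6),(584.3,10.7)):
    pass
plan([605.5,-47,97.5],20)
for i in range(3): s=ctrl.read_state(); print(s['tool_pos'],s['contact_force'])
"
```

```text
-38 -30 785 centre [ 1.58 -0.25] rms 0.29
-30 -22 613 centre [ 1.6  -0.28] rms 0.27
-22 -14 547 centre [ 1.63 -0.25] rms 0.27
-14 -6 466 centre [ 1.61 -0.28] rms 0.26
-6 2 418 centre [ 1.62 -0.3 ] rms 0.25
(array([604.9105043 , -45.74363931,  29.88385716]), 1428, np.float64(0.4863716024036548))
(array([584.2959061 ,  10.55392881,  29.80753045]), 1887, np.float64(0.4849345191181679))
(array([563.66552457,  67.04302598,  29.68696708]), 2445, np.float64(0.5355908284422418))
t 24.07 pos [605.6 -46.4 133.1] w 21.0 F [ 0.7  0.4 -1.8] | xyz [-0.009 -0.005  0.593] dr [-0.   -0.    0.01]
[605.59887565 -46.42432482 133.08766964] [ 0.69261829  0.43496122 -1.77339017]
[605.59887565 -46.42432482 133.08766964] [ 0.69261829  0.43496122 -1.77339017]
[605.59887565 -46.42432482 133.08766964] [ 0.69261829  0.43496122 -1.77339017]
```

The axis is within 1 mm of the ball. I descend in small steps and watch the force.

Emit:
send_rows(
  xyz=[
    [-0.01,0,0.1],
    [-0.01,0,0.25],
    [-0.01,0,0.38],
    [-0.01,0,0.46],
    [-0.01,0,0.5],
    [-0.01,0,0.53],
    [-0.01,0,0.53],
    [-0.01,0,0.53],
  ],
  dr=[
    [0,0,0],
    [0,0,0],
    [0,0,0],
    [0,0,0],
    [0,0,0],
    [0,0,0],
    [0,0,0],
    [0,0,0],
  ],
  grip=[0.1,0.1,0.1,0.1,0.1,0.1,0.1,0.1],
)

```text
time: 25.08
tool_pos: [605.9, -47.5, 101.6]
tool_rot: [0.573, 0.819, 0.0, 0.0]
contact_force: [-1.4, 0.0, 0.7]
grip_width: 21.2
finger_force: 40.2
```

Emit:
send_rows(
  xyz=[
    [0,0,0.02],
    [0,0,0.03],
    [0,0,0.03],
    [0,0,0.03],
  ],
  dr=[
    [0,0,0],
    [0,0,0],
    [0,0,0],
    [0,0,0],
  ],
  grip=[0.1,0.1,0.1,0.1],
)

```text
time: 25.58
tool_pos: [605.9, -47.5, 99.6]
tool_rot: [0.573, 0.819, 0.0, 0.0]
contact_force: [-0.3, 0.3, 1.9]
grip_width: 20.9
finger_force: 40.3
```

Emit:
send_rows(
  xyz=[
    [0,0,0.02],
    [0,0,0.03],
    [0,0,0.03],
    [0,0,0.03],
    [0,0,0.03],
    [0,0,0.03],
  ],
  dr=[
    [0,0,0],
    [0,0,0],
    [0,0,0],
    [0,0,0],
    [0,0,0],
    [0,0,0],
  ],
  grip=[0.1,0.1,0.1,0.1,0.1,0.1],
)

```text
time: 26.32
tool_pos: [605.8, -47.5, 97.8]
tool_rot: [0.573, 0.819, 0.0, 0.0]
contact_force: [0.0, 0.4, 3.5]
grip_width: 20.8
finger_force: 40.3
```

```bash
python3 look.py w13; python3 axis.py w13; python3 -c "
from h import *
P=cloud('w13')
for c in((604.6,-45.6),(584.3,10.7),(564,67)): print(sphere(P,c))
for i in range(6): imaging.camera('scene'); s=ctrl.read_state(); print(s['tool_pos'].__array__().round(1) if hasattr(s['tool_pos'],'__array__') else s['tool_pos'],np.round(s['contact_force'],1))
p,d=imaging.camera('scene'); cv2.imwrite('pics/end.png',cv2.resize(p[200:330,230:390],None,fx=5,fy=4.5))
"
```

```text
-38 -30 790 centre [ 1.33 -0.11] rms 0.3
-30 -22 607 centre [ 1.32 -0.11] rms 0.26
-22 -14 531 centre [ 1.36 -0.1 ] rms 0.26
-14 -6 460 centre [ 1.36 -0.12] rms 0.27
-6 2 410 centre [ 1.38 -0.1 ] rms 0.25
6 11 1206 centre [-1.31 -0.1 ] rms 2.04
14 24 few 0
24 34 160 centre [ 1.12 -0.18] rms 0.27
38 48 few 0
48 58 584 centre [ 3.96 -0.24] rms 2.15
[(np.int64(-50), np.int64(0)), (np.int64(-46), np.int64(757)), (np.int64(-42), np.int64(1992)), (np.int64(-38), np.int64(459)), (np.int64(-34), np.int64(471)), (np.int64(-30), np.int64(376)), (np.int64(-26), np.int64(476)), (np.int64(-22), np.int64(446)), (np.int64(-18), np.int64(335)), (np.int64(-14), np.int64(360)), (np.int64(-10), np.int64(259)), (np.int64(-6), np.int64(278)), (np.int64(-2), np.int64(256)), (np.int64(2), np.int64(238)), (np.int64(6), np.int64(960)), (np.int64(10), np.int64(103)), (np.int64(14), np.int64(0)), (np.int64(18), np.int64(0)), (np.int64(22), np.int64(0)), (np.int64(26), np.int64(55)), (np.int64(30), np.int64(105)), (np.int64(34), np.int64(54)), (np.int64(38), np.int64(0)), (np.int64(42), np.int64(0)), (np.int64(46), np.int64(22)), (np.int64(50), np.int64(57)), (np.int64(54), np.int64(505)), (np.int64(58), np.int64(410)), (np.int64(62), np.int64(188))]
(array([605.02171267, -45.92574649,  29.80559069]), 1430, np.float64(0.8525889984709886))
(array([584.27962958,  10.51003912,  29.83013891]), 2550, np.float64(0.47968008611932134))
(array([563.62496773,  67.03266033,  29.78353808]), 2783, np.float64(0.5502669651760673))
[605.8 -47.4  97.7] [-0.1  0.1  3.1]
[605.8 -47.5  97.7] [0.2 0.6 2.7]
[605.8 -47.5  97.7] [ 0.3 -0.2  2.6]
[605.8 -47.5  97.7] [-0.7 -0.1  2.4]
[605.8 -47.5  97.7] [-0.8 -0.   2. ]
[605.8 -47.5  97.7] [-0.5  1.1  2.2]
```

View pics/w13.png

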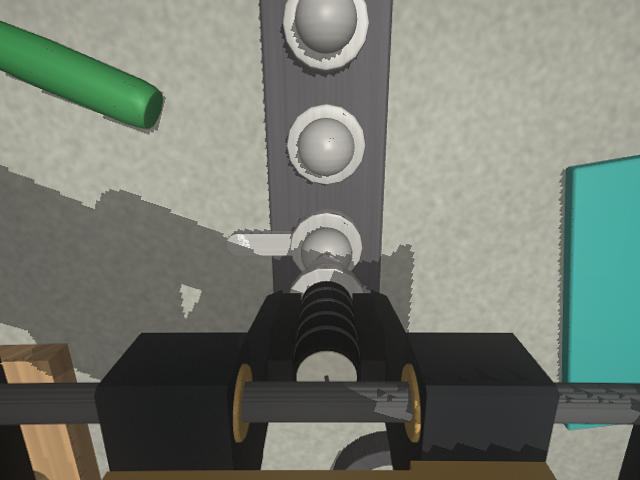

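View pics/end.png

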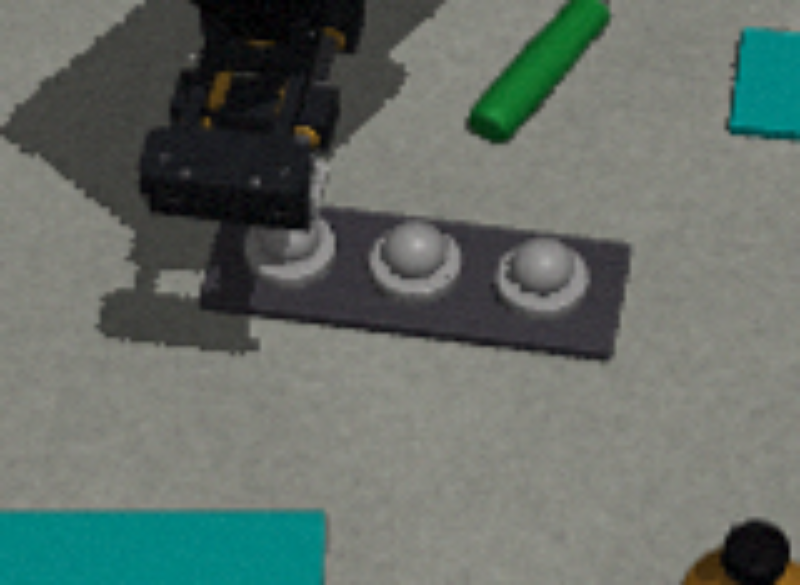

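The wrist view shows balls at (326,22), (326,146) and (326,245), all seated, with the gauge upright over the tongued cup. The net push is about 4.3 N, so the plunger is about half way in. The axis is within 1 mm of the ball. I hand the job in.

```bash
python3 -c "
from h import *
print(ctrl.sign_off())"
```

```text
the job is handed in; nothing more can be done
None
```

Job handed in: both rack balls are seated in their cups, and the gauge is held upright on the tongued cup's ball, pressing with about 4.3 N (plunger roughly half way in). The hand-in gave no verdict, so the result isn't confirmed.

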